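Find the socket that fits the lock's spindle nut

TASK

First return the socket with one ring, which has been tried on the lock's nut and does not fit, from the bench to its own empty holder. Then try the other sockets on the hexagonal nut of the lock until one drops right over it; any that does not fit goes back upright into its own holder. Finish while still holding the fitting socket in the gripper, fully down on the nut, and leave the padlock, the screwdriver and the grease jar where they are.

Things in the scene. Friction and masses are not known exactly. Their poses are not given: they have to be found in the camera images.
- socket_one: Loose 0.24 kg steel socket, one black ring, too small for the nut; starts on the bench, mouth down. 75 mm high: round barrel 36 mm dia. to z = 42, hexagonal head 38 mm across flats, 44 over corners, from z = 42 to 75 (grip it across flats). Hexagonal bore from below, 42 mm deep, flats parallel to the head's. Origin: centre of underside; z up; x and each 60 degrees from it is square to a flat.
- socket_two: Steel socket like socket_one (same outside shape and sizes, same origin and axes, bore flats parallel to head flats) but with two black rings. Starts standing mouth down in its holder, underside on the well floor. Exactly one of socket_two and socket_three fits the nut, with 1 mm play a side; the other is too small and stops on the nut's top. Bore size cannot be seen from above.
- socket_three: Steel socket like socket_one (same outside shape and sizes, same origin and axes, bore flats parallel to head flats) but with three black rings. Starts standing mouth down in its holder, underside on the well floor. Exactly one of socket_two and socket_three fits the nut, with 1 mm play a side; the other is too small and stops on the nut's top. Bore size cannot be seen from above.
- holder_one_seat (a point): Centre of the floor of the round well (43 mm dia., 20 mm deep) in a fixed grey block 76 x 60 x 28 mm (x, y, z) labelled with one small stud(s) of steel on top near its robot-side edge: the storage place of the socket with as many rings. The stored socket's underside rests here; the block's top is 20 mm above this point, the bench 8 mm below, the stored socket's top 75 mm above.
- holder_two_seat (a point): Centre of the floor of the round well (43 mm dia., 20 mm deep) in a fixed grey block 76 x 60 x 28 mm (x, y, z) labelled with two small stud(s) of steel on top near its robot-side edge: the storage place of the socket with as many rings. The stored socket's underside rests here; the block's top is 20 mm above this point, the bench 8 mm below, the stored socket's top 75 mm above.
- holder_three_seat (a point): Centre of the floor of the round well (43 mm dia., 20 mm deep) in a fixed grey block 76 x 60 x 28 mm (x, y, z) labelled with three small stud(s) of steel on top near its robot-side edge: the storage place of the socket with as many rings. The stored socket's underside rests here; the block's top is 20 mm above this point, the bench 8 mm below, the stored socket's top 75 mm above.
- nut: Steel hexagonal nut, 24 mm across flats, 13 mm high, top edge chamfered 2 mm, on top of the lock: a fixed grey case 120 x 85 x 24 mm lying flat, a brass bolt end at one side. Origin: centre of the nut's underside, 26 mm above the bench; z up; x and each 60 degrees from it is square to a flat. It turns stiffly (0.25 N m) about z; turning is not asked for.
- nut_seat (a point): Centre of the top of the 44 mm round washer under the nut, 26 mm above the bench, fixed to the lock. A fitting socket that is fully down has its underside here; a socket that is too small stops with its underside about 12 to 13 mm higher, on the nut's top.
- padlock: Brass padlock standing upright, body 24 x 50 x 42 mm with a steel shackle up to 72 mm. Bystander. Origin: centre of its underside.
- screwdriver: Screwdriver with a yellow handle lying on the bench, about 200 mm long, beyond the holders. Bystander. Origin: middle of its underside.
- grease: Small jar with a black cap, 52 mm diameter, 60 mm high. Bystander. Origin: centre of its underside.

How it is judged (in metres and radians):
On the way, in this order (a step that is already met when the one before it is completed fails the run):
1. the one-ring socket stands in its own holder, let go (horizontal distance between socket_one and holder_one_seat below 0.008 m and z of socket_one in the frame of holder_one_seat between -0.005 and 0.005 m and angle between socket_one's own z axis and vertical below 0.15 rad and contact force between the fingers and socket_one below 0.2 N), for 0.2 s.
2. the fitting socket is fully down on the nut, in the gripper, the other one in its holder (((horizontal distance between socket_two and nut_seat below 0.004 m and z of socket_two in the frame of nut_seat below 0.003 m and angle between socket_two's own z axis and vertical below 0.08 rad and contact force between the fingers and socket_two above 3 N and horizontal distance between socket_three and holder_three_seat below 0.008 m and z of socket_three in the frame of holder_three_seat between -0.005 and 0.005 m and angle between socket_three's own z axis and vertical below 0.15 rad and contact force between the fingers and socket_three below 0.2 N) or (horizontal distance between socket_three and nut_seat below 0.004 m and z of socket_three in the frame of nut_seat below 0.003 m and angle between socket_three's own z axis and vertical below 0.08 rad and contact force between the fingers and socket_three above 3 N and horizontal distance between socket_two and holder_two_seat below 0.008 m and z of socket_two in the frame of holder_two_seat between -0.005 and 0.005 m and angle between socket_two's own z axis and vertical below 0.15 rad and contact force between the fingers and socket_two below 0.2 N))), for 0.2 s.
At the end, for the whole second after the job is handed in: Fitting socket fully down over the nut (underside within 3 mm of the washer, 4 mm of the axis, tilt under 0.08 rad) and still gripped (over 3 N); the other two untouched and upright on the floor of their own holders' wells (5 mm in height, 8 mm sideways, 0.15 rad) (all of step 1 and ((horizontal distance between socket_two and nut_seat below 0.004 m and z of socket_two in the frame of nut_seat below 0.003 m and angle between socket_two's own z axis and vertical below 0.08 rad and contact force between the fingers and socket_two above 3 N and horizontal distance between socket_three and holder_three_seat below 0.008 m and z of socket_three in the frame of holder_three_seat between -0.005 and 0.005 m and angle between socket_three's own z axis and vertical below 0.15 rad and contact force between the fingers and socket_three below 0.2 N) or (horizontal distance between socket_three and nut_seat below 0.004 m and z of socket_three in the frame of nut_seat below 0.003 m and angle between socket_three's own z axis and vertical below 0.08 rad and contact force between the fingers and socket_three above 3 N and horizontal distance between socket_two and holder_two_seat below 0.008 m and z of socket_two in the frame of holder_two_seat between -0.005 and 0.005 m and angle between socket_two's own z axis and vertical below 0.15 rad and contact force between the fingers and socket_two below 0.2 N))); the arm keeps its last pose, push and grip.
It fails at once if the padlock was moved more than 30 mm (distance of padlock from where it was at the start of the episode above 0.03 m).
It fails at once if the screwdriver was moved more than 30 mm (distance of screwdriver from where it was at the start of the episode above 0.03 m).
It fails at once if the grease jar was moved more than 30 mm (distance of grease from where it was at the start of the episode above 0.03 m).
It also fails if it takes over 72 s, if anything falls off the work surface, if the arm or the gripper's body presses on something with over 40 N, if the wrist force passes 120 N, or if a joint passes its speed limit or range.

ROBOT

A 6-joint arm with a two-finger parallel gripper is mounted at the origin on the work surface. World frame = base frame: x ahead of the robot, y to its left, z up, the work surface at z = 0. Lengths are in mm, angles in rad, forces in N, time in s.
With the tool pointing down it reaches from about 275 to 1000 mm from the base axis. Payload 8.4 kg.
Tool frame: the origin (TCP) lies on the centre line of the jaws, within the pads' length; the fingertips stand 17 mm ahead of it and the grasp point (between the pads) lies 2 mm behind it; z points along the fingers, y is the line along which they close (so a half turn about z gives the same grasp; the last joint's range is limited). The gripper opens to 85 mm and grips with 20 to 120 N. Pads are 22 mm wide; open, the fingers measure 114 mm over their backs; the gripper's body (76 mm by 85 mm) begins 54 mm behind the grasp point. The pads swing forward as they close: fully open they stand 13 mm farther back than shut.
Start: joints at [1.24, 0.353, 1.633, -0, 1.155, -0.002], TCP at [201.816, 591.522, 248.281] pointing down, gripper open.
Joint ranges: [-2.63, 2.63], [-0.92, 2.1], [0.06, 2.66], [-1.3, 4.44], [0, 2.69], [-3.02, 3.02]. Speed limits (rad/s): [2.22, 2.22, 2.79, 3.14, 3.14, 3.14].

INTERFACE

Orientations are given as [roll, pitch, yaw] about the fixed x, y, z axes, in that order (R = Rz(yaw) Ry(pitch) Rx(roll)).
In Python, from rig import r, eyes gives the robot as it stands. The module is installed in compiled form; this text tells all that it offers.
- The arm moves only by the shell command python3 -m inch 'ROWS' [FORCE]. ROWS is JSON, a list of rows, each a list of 7 numbers: the shift along the tool's x, y, z in m, then the turn, a rotation vector about the tool's x, y, z in degrees, then the closure, from -1 (fully open) to 1 (shut). In form: [[x, y, z, rx, ry, rz, gripper], ...]. A call has 1 to 8 rows; each row shifts and turns the commanded pose from where the row before left it, along the tool's axes as they then stand; what a row does not reach is not made up. A row lasts 1/10 s, in which the tool goes at most 50 mm and 8.59 degrees, less where a joint would pass 70% of its speed; a pose out of reach is approached as far as the arm can. A call with a gripper value outside its range is refused whole. The fingers move at their own pace and stop on an object; FORCE is the grip in N (left out, the last holds). Time passes only in rows, so rows that do not move let the fingers close. It gives the time, the measured TCP pose, the force, the opening and the grip force at its end, in the units of the state.
- r.sense(): the state, without advancing time (a new reading comes with each control period).
- eyes.grab_frame(name): name is "side" or "top"; returns a dict with "img" (480x640x3 uint8, blue, green, red), "fx", "fy", "cx", "cy" (pixels), "D" ([k1, k2, p1, p2, k3] as OpenCV has them; the pictures are not rectified), "R" (3x3) and "t" (3): a world point X has camera coordinates R X + t. Camera axes: x right, y down, z forward; pixel columns grow to the right and rows downward; lengths in mm; the calibration is good to about 2 mm. A picture is of the moment at which its call begins. There is no depth.
- r.sign_off(): hands the job in; it is judged then, once.
The state is a dict: "clock": time; "qpos": joint angles; "qvel": joint speeds; "joint_efforts": joint torques, N m; "eef_pos": TCP position; "tcp_rot": TCP orientation; "contact_force": force on the tool from outside, world axes, zero at the start; "wrist_torque": the same for the moment, N m; "opening": opening from 0.0 (shut) to 1.0 (fully open); "grasp_force": force on a finger pad.
Only numpy, scipy, OpenCV 4.12 (cv2) and the standard library are available. Lean on these libraries where they do the work, as an engineer would, in place of code of your own. Each camera call takes 0.05 s, during which the arm holds its last target. There are 200 camera calls.

## Working session

There is one attempt and no reset: what is moved stays moved. The work goes in short steps, Python scripts to look and compute and a shell command to move; the robot and the scene stay as the last step left them, time stands still between calls to the robot, and variables do not carry over. Pictures are saved under pics/ and viewed, at most 10 in all, crops included, and the job is handed in when it is done.

```bash
mkdir -p pics; ls; python3 - <<'E'
from rig import r, eyes
import cv2,numpy as np
print(r.sense())
for n in("top","side"):
    f=eyes.grab_frame(n); cv2.imwrite(f"pics/{n}0.png",f["img"])
    print(n,f["fx"],f["fy"],f["cx"],f["cy"],f["D"],np.array(f["R"]).tolist(),f["t"])
E
```

```text
pics
{'clock': 0.0, 'qpos': array([ 1.23958371e+00,  3.53640044e-01,  1.63407429e+00,  1.58577934e-05,
        1.15521932e+00, -2.41510389e-03]), 'qvel': array([-8.79490572e-04,  7.23744380e-04, -9.21017893e-05, -6.49247777e-04,
        3.40706909e-04, -1.08388502e-03]), 'joint_efforts': array([ 2.46448178e-05, -6.05251765e+01, -3.42066979e+01,  1.01826304e-04,
        9.26454115e-03,  1.31368461e-05]), 'eef_pos': array([201.68238819, 591.11728469, 247.59233817]), 'tcp_rot': array([-3.14025169e+00, -1.77380552e-05,  2.81278872e+00]), 'contact_force': array([-0.89518878,  0.32954903,  0.36413169]), 'wrist_torque': array([ 0.00930181, -0.0440499 ,  0.01451483]), 'grasp_force': 0.0, 'opening': 1.0003682432938596}
top 470.5355864147091 470.5355864147091 321.69642663586336 239.87355614934594 [-0.08083165  0.          0.          0.          0.        ] [[-0.11336433867986638, -0.9935408070726429, -0.005019103218499929], [-0.9703569281392632, 0.11180141760100333, -0.21426123082475476], [0.2134384190529187, -0.01941926115606498, -0.9767634993018235]] [ 49.81065888 592.07489808 757.64029069]
side 514.400575911514 514.400575911514 318.4792388759849 244.1847482022178 [0.02010508 0.         0.         0.         0.        ] [[0.9285531370554873, -0.3710360952948454, 0.011013067364189217], [-0.25526547701567404, -0.659803910030746, -0.7067519625385553], [0.2694969534305984, 0.6534454960411721, -0.7073756963559976]] [-548.05419798  176.96284833  918.37638657]
```

View pics/top0.png

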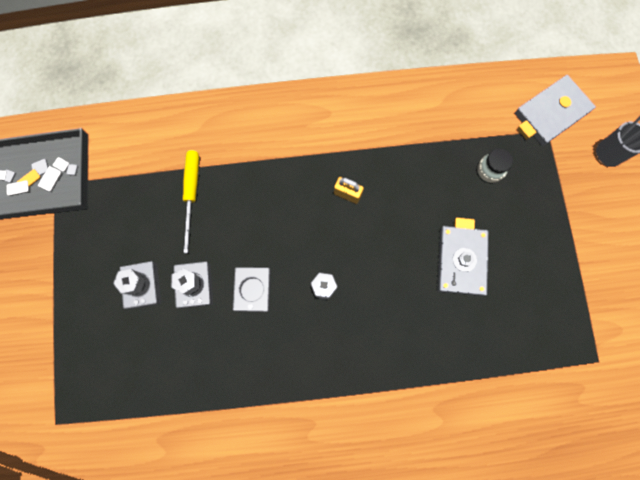

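View pics/side0.png

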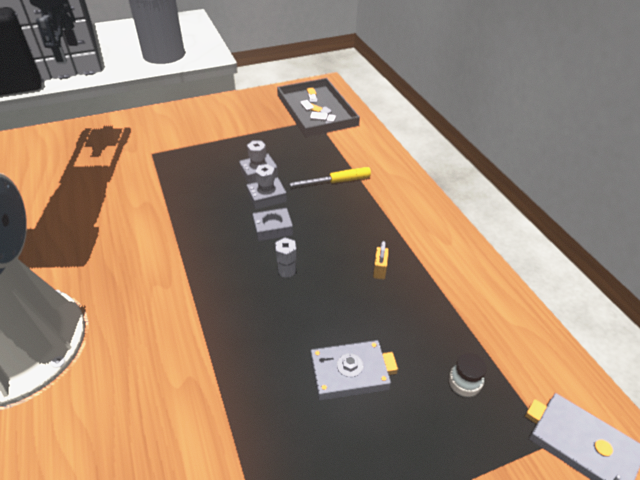

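The top view shows the holders at about (137,284), (191,284) and the empty one at (251,289). Socket_one is at (323,286) and the nut at (465,259). The padlock (348,188), the jar (494,165) and the screwdriver (190,200) are all clear of the work row. The side view agrees. Next I'll segment the features.

```bash
cat > h.py <<'E'
from rig import r, eyes
import cv2,numpy as np
def cast(f,uv,z):
    K=np.array([[f["fx"],0,f["cx"]],[0,f["fy"],f["cy"]],[0,0,1.]]);R=np.array(f["R"]);t=np.array(f["t"])
    p=cv2.undistortPoints(np.array(uv,float).reshape(-1,1,2),K,np.array(f["D"]))[:,0]
    d=np.c_[p,np.ones(len(p))]@R; c=-R.T@t
    return c+d*((z-c[2])/d[:,2])[:,None]
def proj(f,X):
    K=np.array([[f["fx"],0,f["cx"]],[0,f["fy"],f["cy"]],[0,0,1.]])
    return cv2.projectPoints(np.array(X,float).reshape(-1,1,3),cv2.Rodrigues(np.array(f["R"]))[0],np.array(f["t"]),K,np.array(f["D"]))[0][:,0]
E
python3 - <<'E'
from h import *
f=eyes.grab_frame("top");s=eyes.grab_frame("side")
def crop(g,u,v,h=22,k=6): return cv2.resize(g["img"][v-h:v+h,u-h:u+h],None,fx=k,fy=k,interpolation=cv2.INTER_CUBIC)
a=np.hstack([crop(f,*p) for p in((130,284),(186,284),(323,286))])
b=np.hstack([crop(f,251,289),crop(f,465,259),crop(s,350,365)])
cv2.imwrite("pics/c1.png",np.vstack([a,b]))
g=cv2.cvtColor(f["img"],cv2.COLOR_BGR2GRAY)
for u,v in((126,281),(184,281),(323,286),(465,259)):
    for y in range(v-14,v+15,2): print(*g[y,u-14:u+15:1])
    print()
E
```

```text
58 57 57 55 55 55 55 90 156 190 195 198 198 203 210 210 212 211 212 211 212 211 211 212 211 212 212 212 211
58 56 56 56 55 52 53 91 161 200 210 211 212 215 219 221 225 230 227 190 160 173 194 208 211 214 212 213 211
57 56 56 55 54 84 139 180 215 230 236 238 239 240 239 240 241 241 237 219 206 153 101 104 125 150 178 196 202
56 55 54 56 88 161 226 240 241 240 241 241 242 241 241 241 241 243 244 245 246 238 191 117 76 72 78 82 93
54 53 52 80 152 225 239 240 240 240 241 242 242 242 243 240 239 243 245 246 248 249 248 232 175 111 78 71 69
55 53 62 115 198 240 242 241 239 232 220 193 167 145 130 116 161 240 248 247 248 249 250 251 245 203 135 86 72
55 60 102 166 220 239 242 243 239 191 107 64 62 66 66 63 122 225 249 249 249 250 250 251 250 222 139 82 74
59 98 176 234 240 240 240 242 242 221 145 81 63 68 66 66 100 194 249 251 250 250 251 247 213 158 99 76 76
64 116 200 240 242 239 239 240 241 232 176 102 88 96 98 98 102 170 244 251 251 251 251 235 179 107 79 76 75
55 69 123 200 238 243 242 240 240 238 226 218 233 241 243 243 243 243 248 249 250 252 249 210 120 76 75 77 81
58 55 61 101 167 
[... 4719 characters left out ...]
 224
228 222 214 238 251 252 253 251 186 105 164 243 255 251 223 245 250 248 248 243 243 247 248 248 246 237 227 225 224
229 227 220 208 234 250 252 251 243 221 171 156 155 141 146 167 185 217 236 246 249 249 249 247 237 228 226 224 224
228 228 228 219 191 220 245 251 251 251 251 251 250 244 241 242 242 245 249 250 249 249 247 238 227 225 225 224 224
229 230 229 230 228 226 221 220 236 247 250 252 252 252 252 251 251 251 251 250 247 238 230 226 225 224 224 222 224
229 228 224 223 227 228 227 222 216 218 224 228 228 226 222 218 205 214 233 232 228 227 226 226 226 225 224 225 224
231 225 170 137 188 223 226 226 225 225 225 224 224 225 226 226 225 226 226 226 226 226 225 225 225 225 226 224 224
```

View pics/c1.png

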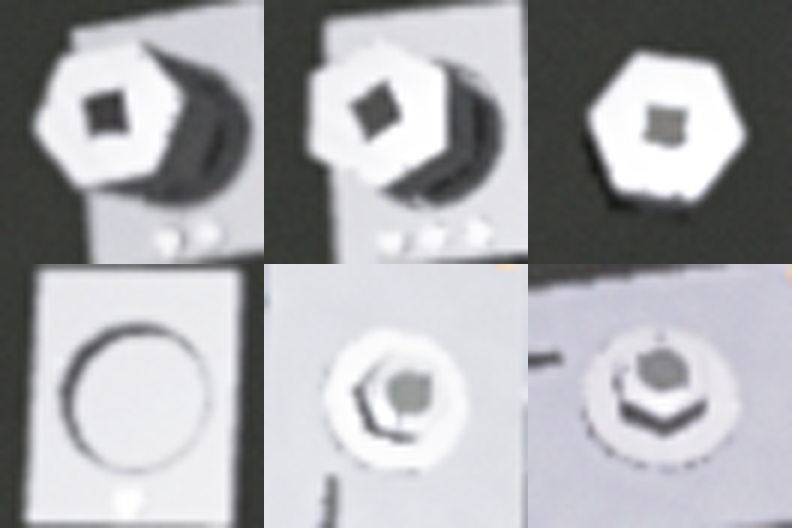

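```bash
cat > m.py <<'E'
from h import *
def blob(f,u,v,h,lo,hi,k=8):
    g=cv2.cvtColor(f["img"],cv2.COLOR_BGR2GRAY)[v-h:v+h,u-h:u+h]
    G=cv2.resize(g,None,fx=k,fy=k,interpolation=cv2.INTER_CUBIC)
    cs=cv2.findContours(cv2.inRange(G,lo,hi),cv2.RETR_LIST,cv2.CHAIN_APPROX_NONE)[0]
    return [((c[:,0]+.5)/k-.5+[u-h,v-h],cv2.contourArea(c)/k/k) for c in cs if cv2.contourArea(c)>6*k*k]
def hexfit(P):
    P=cv2.convexHull(P[:,:2].astype(np.float32))[:,0]
    M=cv2.moments(P);c=np.array([M["m10"],M["m01"]])/M["m00"]
    q=np.roll(P,-1,0)-P;L=np.hypot(*q.T);a=np.arctan2(q[:,1],q[:,0])
    ph=np.angle((L*np.exp(6j*a)).sum())/6      # edge direction
    flat=np.degrees(ph+np.pi/2)%60
    return c,flat,M["m00"],2*np.sqrt(M["m00"]/(2*np.sqrt(3)))
if __name__=="__main__":
    f=eyes.grab_frame("top");s=eyes.grab_frame("side")
    for n,cam,u,v,h,lo,z in(("one",f,323,285,20,160,75),("two",f,126,281,20,228,83),("three",f,184,281,20,231,83),
                     ("one",s,286,245,17,160,75),("two",s,257,147,14,160,83),("three",s,265,171,14,175,83)):
        for p,a in blob(cam,u,v,h,lo,255):
            if 40<a<600:
                c,fl,A,af=hexfit(cast(cam,p,z)); print(n,"hex a%.0f"%a,c.round(1),"flat%.1f AF %.1f"%(fl,af))
        for p,a in blob(cam,u,v,h,0,min(lo,180)):
            if a<60: print(n," hole a%.0f"%a,cast(cam,p,z).mean(0).round(1))
    for p,a in blob(f,251,289,34,0,150)+blob(f,251,289,34,150,255):
        X=cast(f,p,28);print("holder1",round(a),X.mean(0).round(1),[np.round(q,1) for q in cv2.minAreaRect(X[:,:2].astype(np.float32))])
    for cam,u,v in((f,465,259),(s,350,365)):
        for p,a in blob(cam,u,v,20,237 if cam is f else 215,255):
            X=cast(cam,p,26);print("washer",round(a),[np.round(q,1) for q in cv2.fitEllipse(X[:,:2].astype(np.float32))])
        for p,a in blob(cam,u,v,14,0,190):
            X=cast(cam,p,26);H=cv2.approxPolyDP(cv2.convexHull(X[:,:2].astype(np.float32)),1.2,True)[:,0]
            print("dark",round(a),H.round(1).tolist(),np.hypot(*(np.roll(H,-1,0)-H).T).round(1), np.degrees(np.arctan2(*(np.roll(H,-1,0)-H).T[::-1])).round(0))
E
python3 m.py
```

```text
one hex a458 [514.1 -12.1] flat44.9 AF 39.3
one  hole a31 [514.5 -12.   75. ]
two hex a74 [557.7 323.1] flat47.9 AF 16.4
two hex a362 [557.8 322.1] flat6.2 AF 36.1
two  hole a50 [557.7 322.8  83. ]
three hex a73 [547.9 224.7] flat36.8 AF 16.2
three hex a383 [547.3 223.7] flat25.2 AF 36.6
three  hole a50 [547.8 224.5  83. ]
one hex a244 [514.3 -14.5] flat45.4 AF 38.9
one  hole a26 [514.6 -12.7  75. ]
two hex a135 [557.1 318.7] flat7.5 AF 39.3
two  hole a13 [558.1 320.7  83. ]
three hex a221 [548.8 230.3] flat2.6 AF 54.0
three  hole a19 [547.4 222.8  83. ]
holder1 47 [537.8 127.8  28. ] [array([537.3, 127.2]), array([16.5, 41. ]), np.float64(44.9)]
holder1 1473 [527.  117.5  28. ] [array([527.4, 117.4]), array([62.2, 78.3]), np.float64(82.7)]
holder1 4607 [528.4 118.3  28. ] [array([528.9, 119.2]), array([125.4, 122.3]), np.float64(83.7)]
holder1 53 [537.8 127.7  28. ] [array([537.3, 127.1]), array([16.7, 41.2]), np.float64(44.7)]
holder1 1456 [527.1 117.4  28. ] [array([527.4, 117.4]), array([61.8, 77.9]), np.float64(82.7)]
washer 13 [array([ 534.2, -269.1]), array([ 4.9, 13.6]), np.f
[... 1016 characters left out ...]
5, -287.0]] [ 9.5  8.   2.7 17.9] [-106.  -71.  -21.   98.]
dark 59 [[526.5999755859375, -263.5], [523.4000244140625, -277.20001220703125], [531.4000244140625, -286.20001220703125], [539.0, -286.1000061035156], [546.7999877929688, -283.0], [548.2000122070312, -279.20001220703125], [528.9000244140625, -262.6000061035156]] [14.  12.1  7.6  8.4  4.1 25.5  2.4] [-103.  -48.    1.   21.   71.  139. -157.]
dark 50 [[545.2000122070312, -260.29998779296875], [535.4000244140625, -260.3999938964844], [533.5999755859375, -267.0], [536.7000122070312, -272.3999938964844], [545.5999755859375, -273.29998779296875], [548.0, -266.8999938964844]] [9.8 6.9 6.2 8.9 6.8 7.2] [-179. -105.  -60.   -6.   69.  113.]
```

```bash
cat > go.py <<'E'
# usage: go.py x y z psi -> rz to turn (deg), then tool-frame shift (m) after that turn
import sys,numpy as np
from rig import r
from scipy.spatial.transform import Rotation as Ro
def plan(x,y,z,psi):
    s=r.sense();p=np.array(s["eef_pos"]);R=Ro.from_euler("xyz",s["tcp_rot"])
    yaw=np.degrees(s["tcp_rot"][2]);d=(psi+90-yaw+90)%180-90
    T=Ro.from_euler("xyz",[180,0,yaw+d],degrees=True)
    print("clock %.2f pos %s yaw %.1f psi %.1f q6 %.2f op %.3f F %s"%(s["clock"],p.round(1),yaw,yaw-90,s["qpos"][5],s["opening"],np.round(s["contact_force"],1)))
    print("rz %.2f deg, then shift (m)"%-d,(T.inv().apply(np.array([x,y,z])-p)/1000).round(4),"  tilt fix",np.degrees((R.inv()*Ro.from_euler("xyz",[180,0,yaw],degrees=True)).as_rotvec()).round(2))
plan(*map(float,sys.argv[1:5]))
E
python3 go.py 514.4 -12.2 170 45
python3 - <<'E'
from h import *
f=eyes.grab_frame("top");s=eyes.grab_frame("side")
def crop(g,u,v,h=10,k=20): return cv2.resize(g["img"][v-h:v+h,u-h:u+h],None,fx=k,fy=k,interpolation=cv2.INTER_LANCZOS4)
cv2.imwrite("pics/n1.png",np.hstack([crop(f,465,259),crop(s,350,365)]))
E
```

```text
clock 0.30 pos [201.7 591.4 248. ] yaw 161.2 psi 71.2 q6 -0.00 op 1.000 F [-0.3 -0.7  0.1]
rz 26.16 deg, then shift (m) [-0.6479 -0.2057  0.078 ]   tilt fix [-0.03 -0.    0.  ]
```

View pics/n1.png

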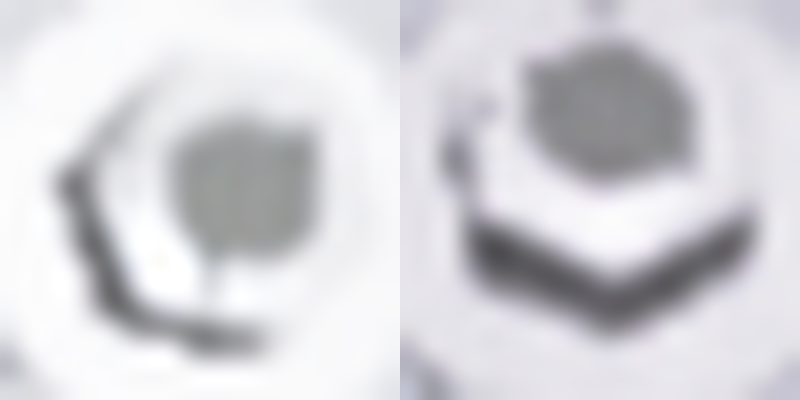

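The nut's lower corners show in both crops: top view at about (58,182) and (108,315), side view at about (75,283), (212,337) and (357,245). I'll cast these onto z=26. I'll also start turning towards socket_one.

```bash
python3 - <<'E'
from h import *
f=eyes.grab_frame("top");s=eyes.grab_frame("side")
for cam,o,P in((f,(455,249),[(165,55),(58,182),(108,315),(265,350)]),(s,(340,355),[(45,165),(75,283),(212,337),(357,245)])):
    X=cast(cam,np.array(P)/20-.5+o,26)[:,:2];d=X-[536.7,-274.2]
    print(X.round(1).tolist(),np.hypot(*d.T).round(1),np.degrees(np.arctan2(d[:,1],d[:,0])).round(0),"edges",np.degrees(np.arctan2(*np.diff(X,axis=0).T[::-1])).round(0),np.hypot(*np.diff(X,axis=0).T).round(1))
print(cast(f,[(251.5,289.3)],28))
E
python3 -m inch '[[0,0,0,0,0,6.54,-1],[0,0,0,0,0,6.54,-1],[0,0,0,0,0,6.54,-1],[0,0,0,0,0,6.54,-1],[0,0,0,0,0,0,-1]]'
python3 go.py 514.4 -12.2 170 45
```

```text
[[551.5, -272.9], [541.0, -261.0], [528.3, -263.4], [523.5, -277.3]] [14.9 13.9 13.6 13.6] [   5.   72.  128. -167.] edges [ 131. -169. -109.] [15.9 12.9 14.7]
[[525.9, -266.0], [523.7, -277.2], [532.2, -286.1], [547.2, -282.5]] [13.6 13.4 12.7 13.4] [ 143. -167. -111.  -39.] edges [-101.  -46.   13.] [11.5 12.3 15.3]
[[526.18465337 116.4769126   28.        ]]
clock: 1.0
eef_pos: [201.8, 591.5, 248.3]
tcp_rot: [3.142, -0.0, 2.355]
contact_force: [-0.1, 0.8, -0.2]
opening: 1.0
grasp_force: 0.0
clock 1.00 pos [201.8 591.5 248.3] yaw 134.9 psi 44.9 q6 0.46 op 1.000 F [-0.1  0.8 -0.2]
rz -0.09 deg, then shift (m) [-0.6479 -0.2059  0.0783]   tilt fix [ 0. -0. -0.]
```

```bash
python3 -m inch '[[-0.0405,-0.0129,0.004,0,0,0,-1],[-0.0405,-0.0129,0.004,0,0,0,-1],[-0.0405,-0.0129,0.004,0,0,0,-1],[-0.0405,-0.0129,0.004,0,0,0,-1],[-0.0405,-0.0129,0.004,0,0,0,-1],[-0.0405,-0.0129,0.004,0,0,0,-1],[-0.0405,-0.0129,0.004,0,0,0,-1],[-0.0405,-0.0129,0.004,0,0,0,-1]]' >/dev/null
python3 -m inch '[[-0.0405,-0.0129,0.005,0,0,0,-1],[-0.0405,-0.0129,0.005,0,0,0,-1],[-0.0405,-0.0129,0.005,0,0,0,-1],[-0.0405,-0.0129,0.005,0,0,0,-1],[-0.0405,-0.0129,0.005,0,0,0,-1],[-0.0405,-0.0129,0.005,0,0,0,-1],[-0.0405,-0.0129,0.005,0,0,0,-1],[0,0,0,0,0,0,-1]]' 
python3 go.py 514.4 -12.2 60 45
```

```text
clock: 2.6
eef_pos: [496.6, 21.4, 181.0]
tcp_rot: [3.141, 0.002, 2.356]
contact_force: [-0.4, 0.6, -0.2]
opening: 0.999
grasp_force: 0.0
clock 2.60 pos [496.6  21.4 181. ] yaw 135.0 psi 45.0 q6 -0.74 op 0.999 F [-0.4  0.6 -0.2]
rz 0.01 deg, then shift (m) [-0.0364 -0.0112  0.121 ]   tilt fix [0.01 0.09 0.  ]
```

```bash
python3 -m inch '[[-0.0364,-0.0112,0,0,0,0,-1],[0,0,0.04,0,0,0,-1],[0,0,0.04,0,0,0,-1],[0,0,0.03,0,0,0,-1],[0,0,0.012,0,0,0,-1],[0,0,0,0,0,0,-1]]' && python3 go.py 514.4 -12.2 59 45
python3 -m inch '[[0,0,0,0,0,0,1],[0,0,0,0,0,0,1],[0,0,0,0,0,0,1],[0,0,0,0,0,0,1],[0,0,0,0,0,0,1],[0,0,0,0,0,0,1]]' 60
```

```text
clock: 3.2
eef_pos: [511.3, -8.2, 58.2]
tcp_rot: [-3.14, -0.002, 2.358]
contact_force: [-0.5, -1.2, -0.2]
opening: 0.997
grasp_force: 0.0
clock 3.20 pos [511.3  -8.2  58.2] yaw 135.1 psi 45.1 q6 -0.81 op 0.997 F [-0.5 -1.2 -0.2]
rz 0.11 deg, then shift (m) [-0.005  -0.0007 -0.0008]   tilt fix [-0.12 -0.12  0.  ]
clock: 3.8
eef_pos: [513.2, -8.6, 60.6]
tcp_rot: [3.14, 0.002, 2.356]
contact_force: [-1.4, 0.0, 8.6]
opening: 0.439
grasp_force: 60.8
```

```bash
python3 -m inch '[[0,0,-0.02,0,0,0,1],[0,0,-0.04,0,0,0,1],[0,0,-0.04,0,0,0,1],[0,0,0,0,0,0,1],[0,0,0,0,0,0,1]]'
python3 - <<'E'
from h import *
f=eyes.grab_frame("top");s=eyes.grab_frame("side")
cv2.imwrite("pics/g1.png",np.hstack([cv2.resize(g["img"][v-60:v+60,u-60:u+60],None,fx=3.3,fy=3.3,interpolation=cv2.INTER_CUBIC) for g,u,v in((f,323,280),(s,290,200))]))
E
python3 go.py 530.5 120 160 45
```

```text
clock: 4.3
eef_pos: [512.8, -8.5, 160.3]
tcp_rot: [3.14, 0.002, 2.356]
contact_force: [-0.7, 0.3, -3.1]
opening: 0.435
grasp_force: 60.7
clock 4.40 pos [511.4  -8.5 158.4] yaw 135.0 psi 45.0 q6 -0.81 op 0.436 F [-0.6 -1.2 -2.2]
rz 0.00 deg, then shift (m) [ 0.0774  0.1044 -0.0016]   tilt fix [-0.07 -0.07  0.  ]
```

View pics/g1.png

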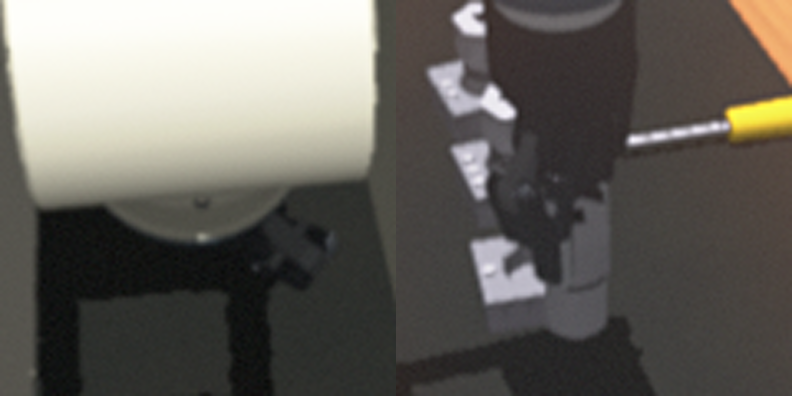

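The side crop shows socket_one upright in the jaws with its one ring visible; the arm hides the top view. The pose readings jitter by 1–2 mm, so I'll average them from here.

```bash
python3 - <<'E'
t=open("go.py").read()
t=t.replace("from rig import r\n","from rig import r,eyes\n").replace('s=r.sense();p=np.array(s["eef_pos"])','''ps=[]
    for _ in range(6): s=r.sense();ps.append(s["eef_pos"]);eyes.grab_frame("top")
    p=np.mean(ps,0);print("sd",np.std(ps,0).round(1))''')
open("go.py","w").write(t)
E
python3 -m inch '[[0.0387,0.0522,0,0,0,0,1],[0.0387,0.0522,0,0,0,0,1],[0,0,0,0,0,0,1],[0,0,0,0,0,0,1]]'
python3 go.py 524 119.8 90 45
```

```text
clock: 4.8
eef_pos: [526.0, 91.3, 157.6]
tcp_rot: [-3.139, -0.002, 2.359]
contact_force: [-0.1, -0.6, -2.8]
opening: 0.436
grasp_force: 61.1
sd [0.3 0.7 0.4]
clock 5.05 pos [526.2  89.9 158.2] yaw 134.9 psi 44.9 q6 -0.62 op 0.435 F [ 0.9 -0.7 -2.4]
rz -0.08 deg, then shift (m) [0.0227 0.0196 0.0682]   tilt fix [-0.05 -0.03  0.  ]
```

```bash
python3 -m inch '[[0.0227,0.0196,0,0,0,0,1],[0,0,0.03,0,0,0,1],[0,0,0.024,0,0,0,1],[0,0,0,0,0,0,1],[0,0,0,0,0,0,1]]'
python3 go.py 524 119.8 68 45
python3 - <<'E'
from h import *
f=eyes.grab_frame("top");s=eyes.grab_frame("side")
p=proj(s,[[526.8,117,28]])[0].astype(int);print(p)
cv2.imwrite("pics/g2.png",cv2.resize(s["img"][p[1]-60:p[1]+40,p[0]-50:p[0]+50],None,fx=5,fy=5,interpolation=cv2.INTER_CUBIC))
E
```

```text
clock: 5.6
eef_pos: [524.8, 119.8, 105.5]
tcp_rot: [-3.141, -0.0, 2.355]
contact_force: [1.6, -0.0, -1.3]
opening: 0.436
grasp_force: 61.0
sd [0.4 0.2 0.4]
clock 5.85 pos [525.6 120.1 106.3] yaw 135.0 psi 45.0 q6 -0.56 op 0.443 F [ 0.2 -0.3 -2.5]
rz -0.02 deg, then shift (m) [ 0.0009 -0.0013  0.0383]   tilt fix [0.1  0.06 0.  ]
[271 219]
```

View pics/g2.png

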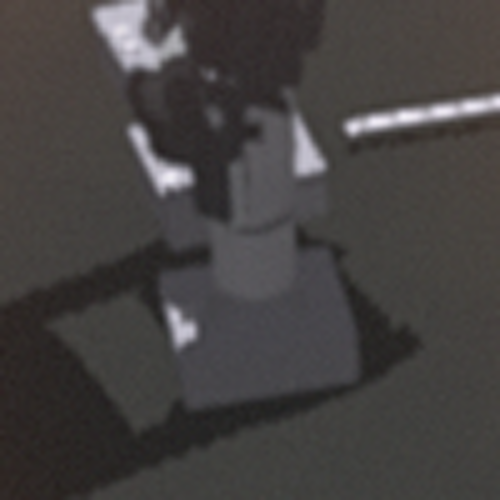

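The side crop shows the socket upright, a little above the centre of the empty block with one stud. I'll lower it now.

```bash
python3 -m inch '[[0.0009,-0.0013,0.015,0,0,0,1],[0,0,0.012,0,0,0,1],[0,0,0.007,0,0,0,1],[0,0,0,0,0,0,1],[0,0,0,0,0,0,1]]'
python3 go.py 524 119.8 68 45
```

```text
clock: 6.5
eef_pos: [523.4, 120.0, 71.2]
tcp_rot: [-3.141, -0.0, 2.356]
contact_force: [0.7, 0.2, -1.0]
opening: 0.44
grasp_force: 61.1
sd [0.1 0.  0.2]
clock 6.75 pos [523.6 120.1  71.6] yaw 135.0 psi 45.0 q6 -0.56 op 0.438 F [ 1.2  0.1 -2.4]
rz 0.00 deg, then shift (m) [-0.0005  0.0001  0.0036]   tilt fix [0.03 0.02 0.  ]
```

In the well (underside near z≈12), no side load. I'll lower to contact and release.

```bash
python3 -m inch '[[0,0,0.002,0,0,0,1],[0,0,0.0015,0,0,0,1],[0,0,0.001,0,0,0,1],[0,0,0,0,0,0,1]]'
python3 -m inch '[[0,0,0,0,0,0,-1],[0,0,0,0,0,0,-1],[0,0,0,0,0,0,-1],[0,0,0,0,0,0,-1],[0,0,-0.03,0,0,0,-1],[0,0,-0.04,0,0,0,-1],[0,0,-0.04,0,0,0,-1],[0,0,0,0,0,0,-1]]'
python3 go.py 547.6 224 180 25.2
```

```text
clock: 7.2
eef_pos: [523.7, 119.9, 68.5]
tcp_rot: [3.141, 0.001, 2.356]
contact_force: [-5.3, -3.3, 22.0]
opening: 0.439
grasp_force: 63.3
clock: 8.0
eef_pos: [526.4, 120.7, 181.7]
tcp_rot: [3.135, 0.004, 2.356]
contact_force: [0.7, -0.2, -0.0]
opening: 1.003
grasp_force: 0.0
sd [1.5 0.3 2.3]
clock 8.25 pos [523.8 120.1 177.6] yaw 135.0 psi 45.0 q6 -0.56 op 1.000 F [ 0.1  0.  -0.7]
rz 19.80 deg, then shift (m) [ 0.0839  0.0657 -0.0024]   tilt fix [-0.13 -0.08  0.  ]
```

```bash
python3 -m inch '[[0,0,0,0,0,6.6,-1],[0,0,0,0,0,6.6,-1],[0,0,0,0,0,6.6,-1],[0.028,0.0219,0,0,0,0,-1],[0.028,0.0219,0,0,0,0,-1],[0.028,0.0219,0,0,0,0,-1],[0,0,0,0,0,0,-1],[0,0,0,0,0,0,-1]]'
python3 go.py 547.6 224 67.5 25.2
python3 - <<'E'
from m import *
s=eyes.grab_frame("side")
e=np.array([[526.8,117,83]])
p=proj(s,e)[0].astype(int);print(p)
for q,a in blob(s,p[0],p[1],14,165,255):
    c,fl,A,af=hexfit(cast(s,q,83));print(round(a),c.round(1),fl.round(1),af.round(1))
for q,a in blob(s,p[0],p[1],14,0,165): print(round(a),cast(s,q,83).mean(0).round(1))
p=proj(s,[[536,170,60]])[0].astype(int)
cv2.imwrite("pics/g3.png",cv2.resize(s["img"][p[1]-80:p[1]+60,p[0]-70:p[0]+70],None,fx=4,fy=4,interpolation=cv2.INTER_CUBIC))
E
```

```text
clock: 9.1
eef_pos: [546.2, 224.2, 175.3]
tcp_rot: [-3.139, 0.0, 2.012]
contact_force: [-0.2, -0.2, -0.4]
opening: 1.001
grasp_force: 0.0
sd [0.2 0.5 0.4]
clock 9.35 pos [546.4 223.2 176. ] yaw 115.1 psi 25.1 q6 -0.05 op 0.997 F [-0.7  0.1  0. ]
rz -0.06 deg, then shift (m) [0.0002 0.0014 0.1085]   tilt fix [-0.04  0.01 -0.  ]
[270 199]
12 [538.2  75.2] 38.2 9.6
22 [525.6 115.8] 10.5 13.2
200 [522.6 116.2] 39.1 42.1
20 [525.5 115.8  83. ]
558 [525.4 120.5  83. ]
```

View pics/g3.png

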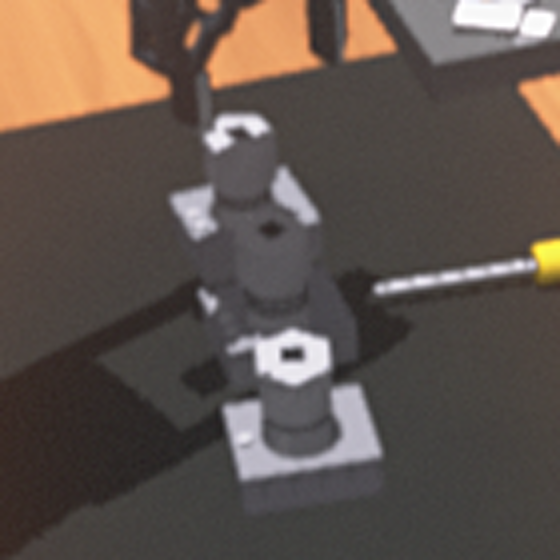

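The crop shows socket_one upright and seated in the one-stud block, hole at (525.5, 115.8) when cast at z=83. Socket three is in shadow under the gripper. Next I'll descend and grip it.

```bash
python3 -m inch '[[0,0.001,0.04,0,0,0,-1],[0,0,0.04,0,0,0,-1],[0,0,0.018,0,0,0,-1],[0,0,0.01,0,0,0,-1],[0,0,0,0,0,0,-1],[0,0,0,0,0,0,-1]]'
python3 go.py 547.6 224 67.5 25.2
```

```text
clock: 10.05
eef_pos: [548.6, 224.5, 69.7]
tcp_rot: [3.14, 0.0, 2.01]
contact_force: [0.2, -0.6, -0.1]
opening: 1.003
grasp_force: 0.0
sd [0.1 0.1 0.2]
clock 10.30 pos [548.7 224.7  70. ] yaw 115.2 psi 25.2 q6 -0.05 op 0.996 F [ 0.3 -0.7 -0.6]
rz 0.00 deg, then shift (m) [-0.0001 -0.0013  0.0025]   tilt fix [0.1  0.01 0.  ]
```

```bash
python3 -m inch '[[-0.0001,-0.001,0.002,0,0,0,-1],[0,0,0,0,0,0,1],[0,0,0,0,0,0,1],[0,0,0,0,0,0,1],[0,0,0,0,0,0,1],[0,0,0,0,0,0,1],[0,0,0,0,0,0,1],[0,0,0,0,0,0,1]]' 60
python3 go.py 547.6 224 67.5 25.2
python3 -m inch '[[0,0,-0.02,0,0,0,1],[0,0,-0.04,0,0,0,1],[0,0,-0.045,0,0,0,1],[0,0,-0.01,0,0,0,1],[0,0,0,0,0,0,1],[0,0,0,0,0,0,1]]'
python3 go.py 536.7 -274.2 180 42
```

```text
clock: 11.15
eef_pos: [547.0, 223.9, 66.9]
tcp_rot: [-3.142, 0.0, 2.011]
contact_force: [-0.7, -1.3, 3.0]
opening: 0.438
grasp_force: 59.9
sd [0. 0. 0.]
clock 11.40 pos [547.  223.9  66.9] yaw 115.2 psi 25.2 q6 -0.05 op 0.438 F [-1.8 -1.7  3.8]
rz 0.00 deg, then shift (m) [-0.0002  0.0006 -0.0006]   tilt fix [-0.01  0.   -0.  ]
clock: 12.05
eef_pos: [546.2, 223.6, 180.3]
tcp_rot: [-3.14, -0.0, 2.011]
contact_force: [-0.5, -0.5, -3.1]
opening: 0.437
grasp_force: 60.9
sd [0.2 0.1 0.3]
clock 12.30 pos [546.1 223.5 179.9] yaw 115.2 psi 25.2 q6 -0.05 op 0.436 F [ 0.3  0.2 -2.4]
rz -16.80 deg, then shift (m) [-3.636e-01 -3.400e-01 -1.000e-04]   tilt fix [-0.14 -0.01  0.  ]
```

```bash
python3 -m inch '[[0,0,0,0,0,-8.4,1],[0,0,0,0,0,-8.4,1],[-0.033,-0.0309,0,0,0,0,1],[-0.033,-0.0309,0,0,0,0,1],[-0.033,-0.0309,0,0,0,0,1],[-0.033,-0.0309,0,0,0,0,1],[-0.033,-0.0309,0,0,0,0,1],[-0.033,-0.0309,0,0,0,0,1]]' >/dev/null
python3 -m inch '[[-0.033,-0.0309,0,0,0,0,1],[-0.033,-0.0309,0,0,0,0,1],[-0.033,-0.0309,0,0,0,0,1],[-0.033,-0.0309,0,0,0,0,1],[-0.033,-0.0309,0,0,0,0,1],[0,0,0,0,0,0,1],[0,0,0,0,0,0,1],[0,0,0,0,0,0,1]]'
python3 go.py 536.7 -274.2 104 42
```

```text
clock: 13.95
eef_pos: [537.0, -272.5, 181.2]
tcp_rot: [-3.141, -0.001, 2.304]
contact_force: [0.5, 0.3, -2.4]
opening: 0.432
grasp_force: 61.0
sd [0.2 0.1 0.2]
clock 14.20 pos [ 537.4 -272.2  181.6] yaw 132.1 psi 42.1 q6 -1.21 op 0.435 F [ 0.5 -0.8 -2.6]
rz 0.08 deg, then shift (m) [-0.001  -0.0018  0.0776]   tilt fix [ 0. -0. -0.]
```

```bash
python3 -m inch '[[-0.001,-0.0018,0.035,0,0,0,1],[0,0,0.03,0,0,0,1],[0,0,0.012,0,0,0,1],[0,0,0,0,0,0,1],[0,0,0,0,0,0,1],[0,0,0,0,0,0,1]]'
python3 go.py 536.7 -274.2 98 42
python3 - <<'E'
from h import *
o=[]
for n in("side","top"):
    s=eyes.grab_frame(n);p=proj(s,[[536.7,-274.2,45]])[0].astype(int)
    g=cv2.resize(s["img"][p[1]-35:p[1]+35,p[0]-35:p[0]+35],None,fx=5.6,fy=5.6,interpolation=cv2.INTER_CUBIC);o.append(g)
cv2.imwrite("pics/g4.png",np.hstack(o))
E
```

```text
clock: 14.85
eef_pos: [537.8, -275.7, 106.3]
tcp_rot: [3.141, 0.002, 2.304]
contact_force: [-0.8, -0.3, -2.0]
opening: 0.434
grasp_force: 61.0
sd [0.3 0.1 0.3]
clock 15.10 pos [ 537.4 -275.6  106. ] yaw 132.0 psi 42.0 q6 -1.21 op 0.437 F [ 0.1  0.5 -3. ]
rz -0.00 deg, then shift (m) [0.0015 0.0004 0.008 ]   tilt fix [0.02 0.06 0.  ]
```

View pics/g4.png

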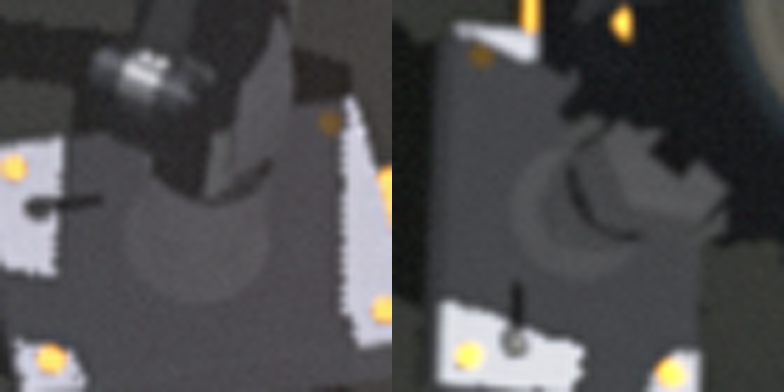

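The crops show the socket hanging upright just above the nut, roughly concentric with the washer. I'll feel downward.

```bash
python3 -m inch '[[0.0015,0.0004,0.005,0,0,0,1],[0,0,0.002,0,0,0,1],[0,0,0,0,0,0,1],[0,0,0,0,0,0,1]]'
python3 -m inch '[[0,0,0.001,0,0,0,1],[0,0,0.001,0,0,0,1],[0,0,0.001,0,0,0,1],[0,0,0,0,0,0,1],[0,0,0,0,0,0,1]]'
python3 go.py 536.7 -274.2 84.9 42
```

```text
clock: 15.65
eef_pos: [535.8, -273.7, 97.7]
tcp_rot: [-3.141, -0.001, 2.304]
contact_force: [-1.5, 1.7, 1.8]
opening: 0.438
grasp_force: 61.7
clock: 16.15
eef_pos: [536.2, -274.0, 96.9]
tcp_rot: [3.141, 0.001, 2.304]
contact_force: [-7.2, 3.4, 23.4]
opening: 0.435
grasp_force: 64.6
sd [0. 0. 0.]
clock 16.40 pos [ 536.1 -274.    96.9] yaw 132.0 psi 42.0 q6 -1.21 op 0.436 F [-7.   4.  23.5]
rz 0.00 deg, then shift (m) [-0.0005  0.0003  0.012 ]   tilt fix [0.01 0.03 0.  ]
```

```bash
python3 -m inch '[[0,0,-0.0015,0,0,0,1],[0.0013,-0.0004,0,0,0,0,1],[0,0,0.0015,0,0,0,1],[0,0,0,0,0,0,1],[0,0,0,0,0,0,1]]'
python3 go.py 536.7 -274.2 84.9 42; python3 -c "
from rig import r;print(r.sense()['wrist_torque'].round(2))"
```

```text
clock: 16.95
eef_pos: [535.8, -273.8, 97.0]
tcp_rot: [3.141, 0.002, 2.304]
contact_force: [-4.5, 2.4, 20.5]
opening: 0.437
grasp_force: 64.2
sd [0. 0. 0.]
clock 17.20 pos [ 535.8 -273.8   97. ] yaw 132.0 psi 42.0 q6 -1.21 op 0.437 F [-5.4  1.8 20.9]
rz -0.00 deg, then shift (m) [-0.0009  0.0004  0.0121]   tilt fix [0.05 0.14 0.  ]
[0.51 0.91 0.07]
```

```bash
python3 -m inch '[[0,0,0,0,0,4,1],[0,0,0,0,0,3,1],[0,0,0,0,0,0,1]]' | sed -n '2p;4p'
python3 -m inch '[[0,0,0,0,0,-5,1],[0,0,0,0,0,-5,1],[0,0,0,0,0,-4,1],[0,0,0,0,0,0,1]]'| sed -n '2p;4p'
python3 -m inch '[[0,0,0,0,0,4,1],[0,0,0,0,0,3,1],[0,0,0,0,0,0,1]]'| sed -n '2p;4p'
python3 -m inch '[[0.0015,0,0,0,0,0,1],[0,0,0,0,0,0,1]]'| sed -n '2p;4p'
python3 -m inch '[[-0.003,0,0,0,0,0,1],[0,0,0,0,0,0,1]]'| sed -n '2p;4p'
python3 -m inch '[[0.0015,0.0015,0,0,0,0,1],[0,0,0,0,0,0,1]]'| sed -n '2p;4p'
python3 -m inch '[[0,-0.003,0,0,0,0,1],[0,0,0,0,0,0,1]]'| sed -n '2p;4p'
python3 -m inch '[[0,0.0015,0,0,0,0,1],[0,0,0,0,0,0,1]]'| sed -n '2p;4p'
```

```text
eef_pos: [536.2, -274.1, 97.0]
contact_force: [-3.0, 0.1, 18.6]
eef_pos: [537.0, -274.1, 97.2]
contact_force: [-1.2, 1.0, 17.7]
eef_pos: [537.0, -274.4, 97.3]
contact_force: [-0.6, 0.2, 17.7]
eef_pos: [536.7, -274.0, 97.3]
contact_force: [0.4, -2.4, 14.8]
eef_pos: [537.4, -274.9, 97.1]
contact_force: [-2.1, 2.5, 20.6]
eef_pos: [537.4, -274.2, 97.2]
contact_force: [-3.7, -5.7, 17.6]
eef_pos: [536.4, -275.3, 97.3]
contact_force: [0.4, 0.6, 16.8]
eef_pos: [536.6, -275.0, 97.3]
contact_force: [-3.7, -3.6, 18.5]
```

It stops at the nut's top with 15–20 N on it, at every small shift and over ±7°. Socket three is too small, so it goes back home (TCP 547.0, 223.9, 66.9, psi 25.2).

```bash
python3 -m inch '[[0,0,-0.02,0,0,0,1],[0,0,-0.04,0,0,0,1],[0,0,-0.022,0,0,0,1],[0,0,0,0,0,8.4,1],[0,0,0,0,0,8.4,1],[0,0,0,0,0,0,1],[0,0,0,0,0,0,1]]' >/dev/null
python3 go.py 547.0 223.9 180 25.2
```

```text
sd [0.  0.  0.1]
clock 20.20 pos [ 534.7 -273.1  176.5] yaw 115.3 psi 25.3 q6 -0.92 op 0.433 F [ 0.1  1.4 -2.3]
rz 0.09 deg, then shift (m) [ 0.4445  0.2227 -0.0035]   tilt fix [-0.01 -0.01  0.  ]
```

```bash
python3 -m inch '[[0.0404,0.02025,0,0,0,0,1],[0.0404,0.02025,0,0,0,0,1],[0.0404,0.02025,0,0,0,0,1],[0.0404,0.02025,0,0,0,0,1],[0.0404,0.02025,0,0,0,0,1],[0.0404,0.02025,0,0,0,0,1],[0.0404,0.02025,0,0,0,0,1],[0.0404,0.02025,0,0,0,0,1]]' >/dev/null
python3 -m inch '[[0.0404,0.02025,0,0,0,0,1],[0.0404,0.02025,0,0,0,0,1],[0.0404,0.02025,0,0,0,0,1],[0,0,0.03,0,0,0,1],[0,0,0.03,0,0,0,1],[0,0,0,0,0,0,1],[0,0,0,0,0,0,1]]' >/dev/null
python3 go.py 547.0 223.9 92 25.2
```

```text
sd [0.5 0.1 0.6]
clock 22.00 pos [547.9 223.8 118. ] yaw 115.2 psi 25.2 q6 -0.05 op 0.437 F [ 0.1  0.3 -2.6]
rz -0.02 deg, then shift (m) [ 0.0005 -0.0008  0.026 ]   tilt fix [0.13 0.01 0.  ]
```

```bash
python3 -m inch '[[0.0005,-0.0008,0.02,0,0,0,1],[0,0,0.015,0,0,0,1],[0,0,0.011,0,0,0,1],[0,0,0.003,0,0,0,1],[0,0,0.0015,0,0,0,1],[0,0,0,0,0,0,1],[0,0,0,0,0,0,1]]'
python3 go.py 547.0 223.9 66.9 25.2
```

```text
clock: 22.75
eef_pos: [545.3, 223.5, 66.9]
tcp_rot: [-3.139, -0.0, 2.011]
contact_force: [-4.8, -3.2, 8.4]
opening: 0.437
grasp_force: 62.5
sd [0. 0. 0.]
clock 23.00 pos [545.3 223.5  66.9] yaw 115.2 psi 25.2 q6 -0.05 op 0.439 F [-5.8 -2.5  7.9]
rz -0.00 deg, then shift (m) [-0.0003  0.0017 -0.    ]   tilt fix [-0.13 -0.    0.  ]
```

```bash
python3 -m inch '[[0,0,0,0,0,0,-1],[0,0,0,0,0,0,-1],[0,0,0,0,0,0,-1],[0,0,0,0,0,0,-1],[0,0,-0.03,0,0,0,-1],[0,0,-0.04,0,0,0,-1],[0,0,-0.04,0,0,0,-1],[0,0,0,0,0,0,-1]]'
python3 -m inch '[[0,0,0,0,0,6.2,-1],[0,0,0,0,0,6.2,-1],[0,0,0,0,0,6.3,-1],[0,0,0,0,0,0,-1],[0,0,0,0,0,0,-1]]' >/dev/null
python3 go.py 557.8 321.9 176 6.5
```

```text
clock: 23.85
eef_pos: [549.3, 225.2, 181.8]
tcp_rot: [3.133, 0.0, 2.011]
contact_force: [0.6, 0.0, -0.2]
opening: 0.999
grasp_force: 0.0
sd [0.  0.  0.1]
clock 24.60 pos [546.1 223.9 176. ] yaw 96.6 psi 6.6 q6 0.27 op 0.999 F [ 0.   0.4 -0.4]
rz 0.07 deg, then shift (m) [0.0961 0.0227 0.    ]   tilt fix [-0.  0. -0.]
```

```bash
python3 -m inch '[[0.032,0.0076,0,0,0,0,-1],[0.032,0.0076,0,0,0,0,-1],[0.032,0.0076,0,0,0,0,-1],[0,0,0,0,0,0,-1],[0,0,0,0,0,0,-1]]' >/dev/null
python3 - <<'E'
from m import *
s=eyes.grab_frame("side")   # check returned socket_three
p=proj(s,[[547.6,224,83]])[0].astype(int)
for q,a in blob(s,p[0],p[1],13,170,255):
    c,fl,A,af=hexfit(cast(s,q,83));print(round(a),c.round(1),fl.round(1),af.round(1))
for q,a in blob(s,p[0],p[1],13,0,150):
    if a<60:print("hole",round(a),cast(s,q,83).mean(0).round(1))
p=proj(s,[[547.6,260,60]])[0].astype(int)
cv2.imwrite("pics/g5.png",cv2.resize(s["img"][p[1]-60:p[1]+60,p[0]-60:p[0]+60],None,fx=4.5,fy=4.5,interpolation=cv2.INTER_CUBIC))
E
python3 go.py 557.8 321.9 67 6.5
```

```text
18 [546.2 222.8] 6.6 13.3
169 [542.  221.3] 35.9 42.9
hole 13 [546.2 222.8  83. ]
sd [0.2 0.2 0.2]
clock 25.45 pos [557.8 321.  176.2] yaw 96.5 psi 6.5 q6 0.41 op 1.001 F [-0.2  0.1 -0.4]
rz -0.05 deg, then shift (m) [9.000e-04 1.000e-04 1.092e-01]   tilt fix [-0.    0.01 -0.  ]
```

View pics/g5.png

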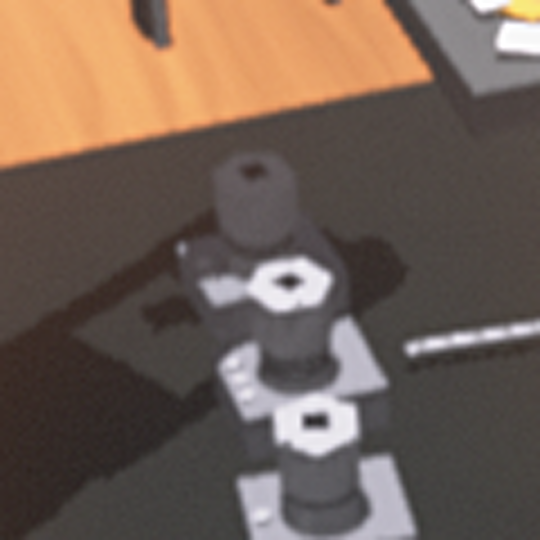

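Sockets one and three stand upright in their blocks; three's hole is within 1.5 mm of where it started. Now I'll grip socket two.

```bash
python3 -m inch '[[0.0008,0,0.04,0,0,0,-1],[0,0,0.04,0,0,0,-1],[0,0,0.019,0,0,0,-1],[0,0,0.010,0,0,0,-1],[0,0,0,0,0,0,-1],[0,0,0,0,0,0,-1],[0,0,0,0,0,0,-1]]'>/dev/null
python3 go.py 557.8 321.9 67 6.5
python3 -m inch '[[0,0,0,0,0,0,1],[0,0,0,0,0,0,1],[0,0,0,0,0,0,1],[0,0,0,0,0,0,1],[0,0,0,0,0,0,1],[0,0,0,0,0,0,1],[0,0,0,0,0,0,1]]' 60
python3 go.py 557.8 321.9 67 6.5
```

```text
sd [0.2 0.1 0.3]
clock 26.45 pos [558.6 323.   68.5] yaw 96.5 psi 6.5 q6 0.41 op 0.998 F [-0.4  0.1  0.4]
rz 0.00 deg, then shift (m) [-0.001  -0.0009  0.0015]   tilt fix [ 0.06 -0.02 -0.  ]
clock: 27.2
eef_pos: [557.9, 322.7, 67.3]
tcp_rot: [-3.142, 0.0, 1.684]
contact_force: [-1.2, -0.3, 2.3]
opening: 0.433
grasp_force: 61.9
sd [0. 0. 0.]
clock 27.45 pos [557.9 322.7  67.3] yaw 96.5 psi 6.5 q6 0.41 op 0.439 F [-2.  -0.3  3. ]
rz 0.00 deg, then shift (m) [-0.0008 -0.0002  0.0003]   tilt fix [-0.  0. -0.]
```

```bash
python3 -m inch '[[0,0,-0.02,0,0,0,1],[0,0,-0.04,0,0,0,1],[0,0,-0.045,0,0,0,1],[0,0,-0.01,0,0,0,1],[0,0,0,0,0,8.2,1],[0,0,0,0,0,8.2,1],[0,0,0,0,0,8.1,1],[0,0,0,0,0,0,1]]'>/dev/null
python3 go.py 536.7 -274.2 180 -18
```

```text
sd [0.1 0.1 0.2]
clock 28.55 pos [557.6 322.5 181.5] yaw 72.1 psi -17.9 q6 0.83 op 0.436 F [-0.6 -0.5 -2. ]
rz 0.15 deg, then shift (m) [-0.5739  0.1645  0.0015]   tilt fix [-0.02  0.02 -0.  ]
```

```bash
python3 -m inch '[[-0.041,0.01175,0,0,0,0,1],[-0.041,0.01175,0,0,0,0,1],[-0.041,0.01175,0,0,0,0,1],[-0.041,0.01175,0,0,0,0,1],[-0.041,0.01175,0,0,0,0,1],[-0.041,0.01175,0,0,0,0,1],[-0.041,0.01175,0,0,0,0,1],[-0.041,0.01175,0,0,0,0,1]]'>/dev/null
python3 -m inch '[[-0.041,0.01175,0,0,0,0,1],[-0.041,0.01175,0,0,0,0,1],[-0.041,0.01175,0,0,0,0,1],[-0.041,0.01175,0,0,0,0,1],[-0.041,0.01175,0,0,0,0,1],[-0.041,0.01175,0,0,0,0,1],[0,0,0,0,0,0,1],[0,0,0,0,0,0,1]]'>/dev/null
python3 -m inch '[[0,0,0.04,0,0,0,1],[0,0,0.03,0,0,0,1],[0,0,0,0,0,0,1],[0,0,0,0,0,0,1]]'>/dev/null
python3 go.py 536.4 -274.2 100 -18
```

```text
sd [0.4 0.5 0.6]
clock 30.85 pos [ 537.9 -273.9  113.7] yaw 72.0 psi -18.0 q6 -0.16 op 0.432 F [-0.2  0.9 -2.5]
rz 0.02 deg, then shift (m) [-0.0008 -0.0013  0.0137]   tilt fix [0.14 0.02 0.  ]
```

```bash
python3 -m inch '[[-0.0008,-0.0013,0.008,0,0,0,1],[0,0,0.004,0,0,0,1],[0,0,0,0,0,0,1],[0,0,0,0,0,0,1],[0,0,0,0,0,0,1]]' | sed -n '2p;4p'
python3 -m inch '[[0,0,0.0015,0,0,0,1],[0,0,0.0015,0,0,0,1],[0,0,0.0015,0,0,0,1],[0,0,0,0,0,0,1],[0,0,0,0,0,0,1]]'
python3 go.py 536.4 -274.2 85.3 -18
```

```text
eef_pos: [535.6, -274.5, 100.3]
contact_force: [0.5, 0.3, -2.6]
clock: 31.9
eef_pos: [535.5, -274.4, 95.7]
tcp_rot: [-3.141, 0.0, 1.257]
contact_force: [0.6, 0.1, -1.5]
opening: 0.439
grasp_force: 61.6
sd [0. 0. 0.]
clock 32.15 pos [ 535.5 -274.4   95.8] yaw 72.0 psi -18.0 q6 -0.16 op 0.435 F [ 0.1 -0.5 -2.3]
rz 0.00 deg, then shift (m) [0.0005 0.0008 0.0105]   tilt fix [ 0. -0. -0.]
```

Socket two is already 2.5 mm past the nut's top with no resistance, so it fits. I'll keep going down.

```bash
python3 -m inch '[[0,0,0.003,0,0,0,1],[0,0,0.003,0,0,0,1],[0,0,0.003,0,0,0,1],[0,0,0,0,0,0,1],[0,0,0,0,0,0,1]]' | sed -n '2p;4p'
python3 -m inch '[[0,0,0.0015,0,0,0,1],[0,0,0.0015,0,0,0,1],[0,0,0,0,0,0,1],[0,0,0,0,0,0,1],[0,0,0,0,0,0,1]]'
python3 go.py 536.4 -274.2 85.3 -18
```

```text
eef_pos: [535.4, -274.4, 86.6]
contact_force: [0.4, 0.5, -1.7]
clock: 33.2
eef_pos: [535.7, -274.6, 85.2]
tcp_rot: [3.141, 0.0, 1.257]
contact_force: [-4.5, 1.8, 12.7]
opening: 0.435
grasp_force: 63.2
sd [0. 0. 0.]
clock 33.45 pos [ 535.7 -274.6   85.2] yaw 72.0 psi -18.0 q6 -0.16 op 0.440 F [-4.3  0.4 12.3]
rz 0.00 deg, then shift (m) [ 0.0006  0.0005 -0.0001]   tilt fix [0.04 0.01 0.  ]
```

The socket bottomed on the washer at z=85.2 (85.3 expected), with about 15 N of push and a 63 N grip. Handing in.

```bash
python3 -m inch '[[0,0,0,0,0,0,1],[0,0,0,0,0,0,1],[0,0,0,0,0,0,1]]' | sed -n '1,6p'; python3 -c "
from rig import r;print(r.sign_off())"
```

```text
clock: 33.8
eef_pos: [535.7, -274.6, 85.2]
tcp_rot: [3.141, 0.0, 1.257]
contact_force: [-3.9, 1.8, 12.5]
opening: 0.438
grasp_force: 63.2
the job is handed in; nothing more can be done
None
```

The job is handed in at 33.8 s: socket_two fits and is held fully down on the nut, socket_one and socket_three (too small) are back in their own holders, and the padlock, screwdriver and grease jar were left alone; sign-off returned no verdict.

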